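# Scan the shuttle bin and dock the scanner

### The job

Stock check in the weaving studio: pick up the hand scanner, aim its window squarely at the middle of the barcode label of the bin with the boat shuttles, about 11 cm from it, and hold it still there for about two seconds; scan no other bin's label. Then lay the scanner gently, without dropping it, in its sloped charging cradle, head at the lower end by the bottom stop, down flat between the side lips, and let go. Leave the other things on the table where they are.

Things in the scene. Friction and masses are not known exactly. Their poses are not given: they have to be found in the camera images.
- scanner: Loose hand scanner, grey and black plastic, 165 x 48 x 78 mm, 260 g. Two feet (tail x -82 to -56 mm, 40 wide; front x 24 to 48 mm, 44 wide) carry a level black bar grip, 32 mm wide along y, 34 to 60 mm above the underside; the head at the +x end looks ahead and 55 deg down. Origin: middle of the underside; x to the head, z up. Starts standing on the table.
- scanner_grip (a point): Middle of the scanner's bar grip, at x -12, z 47 mm in the scanner's frame (near its centre of mass); axes as the scanner's.
- scanner_nose (a point): Centre of the scanner's window, at x 68, z 17 mm in the scanner's frame. Its x axis is the line of sight (55 deg below the scanner's x axis, towards its front), y as the scanner's y.
- bin_shuttles: Fixed plywood stock bin, box 130 x 130 x 80 mm with its centre 10 mm behind (+x of) the origin, and a sloped label ledge in front (-x side) reaching 108 mm from the origin. It holds three wooden boat shuttles lying side by side (about 110 x 30 mm each, pointed ends, a slot on top, tops 77 mm up). Origin: table level. The three bins stand in a row in any order.
- label_shuttles (a point): The shuttle bin's label: its sloped paper barcode label, 48 x 78 mm, tilted 35 deg up from level on a ledge along the bin's front; the point is the label's centre, 47 mm above the table. Axes: z square out of the label, y along its width, x up its slope (away from the robot at yaw 0).
- bin_cones: Fixed plywood stock bin, box 130 x 130 x 80 mm with its centre 10 mm behind (+x of) the origin, and a sloped label ledge in front (-x side) reaching 108 mm from the origin. It holds four upright grey yarn cones, tips 125 mm up. Origin: table level. The three bins stand in a row in any order.
- label_cones (a point): The cone bin's label: its sloped paper barcode label, 48 x 78 mm, tilted 35 deg up from level on a ledge along the bin's front; the point is the label's centre, 47 mm above the table. Axes: z square out of the label, y along its width, x up its slope (away from the robot at yaw 0).
- bin_spools: Fixed plywood stock bin, box 130 x 130 x 80 mm with its centre 10 mm behind (+x of) the origin, and a sloped label ledge in front (-x side) reaching 108 mm from the origin. It holds four upright flanged wooden spools, 52 mm in diameter, tops 102 mm up. Origin: table level. The three bins stand in a row in any order.
- label_spools (a point): The spool bin's label: its sloped paper barcode label, 48 x 78 mm, tilted 35 deg up from level on a ledge along the bin's front; the point is the label's centre, 47 mm above the table. Axes: z square out of the label, y along its width, x up its slope (away from the robot at yaw 0).
- cradle: Fixed charging cradle, 190 x 90 mm in plan, grey plastic tray on a black foot. The tray slopes 18 deg, high end on the -x side (towards the robot), low end with a stop on the +x side. Origin: table level, under the middle of the tray.
- cradle_tray (a point): Middle of the tray's upper surface, 58 mm above the table; x down the slope, y across, z square out of it. Tray 190 mm long, 64 mm wide between side lips 12 mm high; a stop 34 mm high closes the low end, inner face at x +90 mm; high end open. The scanner lies right when its origin and axes are about at this frame (head touching the stop: x +6 mm).
- shears: Loose steel shears with black bows, 200 x 75 x 13 mm, flat on the table; origin at the pivot, underside.
- weight: Loose dark steel pattern weight, 64 mm in diameter, 42 mm high; origin under its centre.
- clapper: Loose wooden pressing block, 160 x 55 x 35 mm; origin under its centre.
- tape: Loose round tape-measure case, 66 mm in diameter, 18 mm high; origin under its centre.
- loose_cone: Loose paper-coloured cone of yarn, 76 mm in diameter at the base, 145 mm high, standing by itself; origin under its centre.
- mug: Loose white mug, 80 mm in diameter, 92 mm high; origin under its centre.
- pin_dish: Loose metal dish, 100 mm in diameter, 30 mm high; origin under its centre.
There are look-alikes about, which are no part of the job. Leave any orange look-alike of the cradle alone.

How it is judged:
By the outcome, as a careful person would: the job done as asked, in the order asked, and still so for the second after the job is handed in, with the robot touching nothing.
It also fails if it takes over 48 s, if anything falls off the work surface, if the arm or the gripper's body presses on something with over 40 N, if the wrist force passes 120 N, or if a joint passes its speed limit or range.

### The arm

A 6-joint arm with a two-finger parallel gripper is mounted at the origin on the work surface. World frame = base frame: x ahead of the robot, y to its left, z up, the work surface at z = 0. Lengths are in m, angles in rad, forces in N, time in s.
With the tool pointing down it reaches from about 0.35 to 0.85 m from the base axis. Payload 8.1 kg.
Tool frame: the origin (TCP) lies on the centre line of the jaws, within the pads' length; the fingertips stand 19 mm ahead of it and the grasp point (between the pads) is the TCP; z points along the fingers, y is the direction in which the jaws open and shut (so a half turn about z gives the same grasp; the last joint's range is limited). The gripper opens to 85 mm and grips with 20 to 120 N. Pads are 22 mm wide; open, the fingers measure 114 mm over their backs; the gripper's body (76 mm by 85 mm) begins 54 mm behind the grasp point. The pads swing forward as they close: fully open they stand 13 mm farther back than shut.
Start: joints at [1.088, 0.13, 1.488, -0, 1.523, -0.085], TCP at [0.232, 0.553, 0.227] pointing down, gripper open.
Joint ranges: [-2.96, 2.96], [-0.89, 2.26], [0.02, 2.5], [-1.34, 4.48], [0, 2.73], [-2.66, 2.66]. Speed limits (rad/s): [2.39, 2.39, 2.79, 3.14, 3.14, 3.14].

### API

Orientations are given as a 3x3 rotation matrix whose columns are the frame's x, y, z axes.
In Python, from bench import manip gives the robot as it stands. The module is installed in compiled form; this text tells all that it offers.
- The arm moves only by the tool jog_arm, never from a script. Its argument "commands" is a list of rows, each a list of 3 entries, a list of its own where there are three numbers: the shift along the tool's x, y, z in mm, then the turn, a rotation vector about the tool's x, y, z in rad, then the opening, from 0 (shut) to 1 (fully open). In form: [[[dx, dy, dz], [wx, wy, wz], claw], ...]. A call has 1 to 10 rows; each row shifts and turns the pose as measured when the row begins, along the tool's axes as they then stand; what a row does not reach is not made up. A row lasts 1/12 s, in which the tool goes at most 41.7 mm and 7.16 degrees, less where a joint would pass 70% of its speed; a pose out of reach is approached as far as the arm can. A call is refused whole if a number of a shift passes 41.7 or a number of a turn 0.125, either way. A call with a gripper value outside its range is refused whole. The fingers move at their own pace and stop on an object; "force" is the grip in N (left out, the last holds). Time passes only in rows, so rows that do not move let the fingers close. It gives the time, the measured TCP pose, the force and the opening at its end, in the units of the state.
- manip.read_state(): the state, without advancing time (a new reading comes with each control period).
- manip.capture(name): name is "scene" or "top"; returns the picture (480x640x3 uint8, red, green, blue); there is no depth.
- manip.calibration(name): a dict with "fx", "fy", "cx", "cy" (pixels), "k1" (the pictures are not rectified: a ray, as slopes to the right and down, at radius r is drawn at 1 + k1 r^2 times it, then the intrinsics apply), "world_from_camera" (4x4, takes a point from camera to world coordinates). Camera axes: x right, y down, z forward; pixel columns grow to the right and rows downward; lengths in m; the calibration is good to about 2 mm. A picture is of the moment at which its call begins. calibration takes no time and is no camera call.
- manip.job_done(): hands the job in, once; it reports no verdict.
The state is a dict: "time": time; "qpos": joint angles; "joint_velocities": joint speeds; "joint_efforts": joint torques, N m; "tool_pos": TCP position; "tcp_rot": TCP orientation; "contact_force": force on the tool from outside, world axes, zero at the start; "wrist_torque": the same for the moment, N m; "width": finger opening in m.
Only numpy, scipy, OpenCV 4.12 (cv2) and the standard library are available. Lean on these libraries where they do the work, as an engineer would, in place of code of your own. Each camera call takes 0.05 s, during which the arm holds its last target. There are 200 camera calls.

## Working session

There is one attempt and no reset: what is moved stays moved. The work goes in short steps, Python scripts to look and compute and a tool call to move; the robot and the scene stay as the last step left them, time stands still between calls to the robot, and variables do not carry over. Pictures are saved under pics/ and viewed, on a budget of 10 in all, crops included, one or two more only if the job needs it, and the job is handed in when it is done.

Besides the shell and the picture viewer there is one more tool, called as name(argument=value, ...) on one line, values as JSON. jog_arm: Moves the arm, as the interface text tells. Its arguments: {"type":"object","properties":{"commands":{"type":"array"},"force":{"type":"number"}},"required":["commands"]}

```bash
mkdir -p pics
python3 - <<'E'
from bench import manip
import cv2,numpy as np
for n in("scene","top"):
    im=manip.capture(n); cv2.imwrite(f"pics/{n}0.png",im[:,:,::-1]); c=manip.calibration(n); print(n,c["fx"],c["cx"],c["cy"],c["k1"]);print(np.round(c["world_from_camera"],3))
s=manip.read_state();print(s["time"],s["tool_pos"],np.round(s["tcp_rot"],3),s["width"])
E
```

```text
scene 573.1733045400606 321.81327548545977 245.28207490062718 0.03281295065543201
[[ 0.58   0.621 -0.527  1.265]
 [ 0.814 -0.455  0.361 -0.515]
 [-0.015 -0.638 -0.77   1.124]
 [ 0.     0.     0.     1.   ]]
top 619.1851635684532 324.1782684963525 240.7715203378641 -0.07857490080615036
[[-0.011 -0.998  0.06   0.459]
 [-1.     0.01  -0.014 -0.009]
 [ 0.013 -0.061 -0.998  1.74 ]
 [ 0.     0.     0.     1.   ]]
0.1 [0.23216072 0.55271609 0.22573301] [[-0.922  0.387 -0.001]
 [ 0.387  0.922 -0.001]
 [ 0.    -0.002 -1.   ]] 0.08513364755226673
```

View pics/scene0.png

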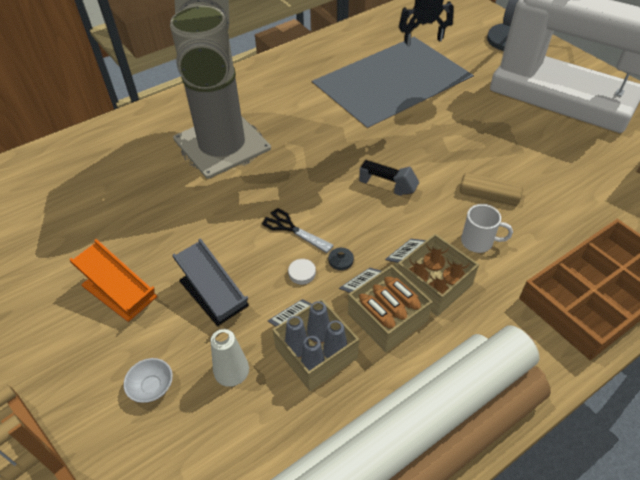

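View pics/top0.png

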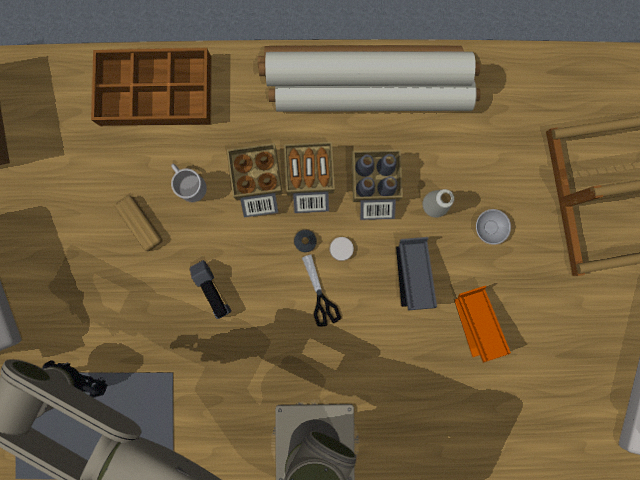

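The scene view shows the scanner at (388,175). The top view shows it at (210,290).

- **Bins (top view):** spools at (255,170), shuttles at (310,168), cones at (377,175). The middle one, with three pointed slotted orange-brown boats, is the shuttle bin, and its label is at (311,202).
- **Cradles:** grey at top (417,273), which is the real one, and orange at (482,325), which is the look-alike.

I'll confirm with one enlarged composite.

Run:
```python
import cv2,numpy as np
t=cv2.imread("pics/top0.png");s=cv2.imread("pics/scene0.png")
def crop(im,x,y,w,h,z):
    c=cv2.resize(im[y:y+h,x:x+w],None,fx=z,fy=z,interpolation=cv2.INTER_CUBIC)
    for k in range(x-x%10+10,x+w,10): cv2.line(c,((k-x)*z,0),((k-x)*z,8 if k%50 else 18),(0,0,255),1); 
    for k in range(y-y%10+10,y+h,10): cv2.line(c,(0,(k-y)*z),(8 if k%50 else 18,(k-y)*z),(0,0,255),1)
    return c
a=np.hstack([crop(t,180,250,60,75,4),crop(t,280,140,60,75,4),crop(t,390,230,60,75+0,4)])
b=np.hstack([crop(s,350,145,75,60,4),crop(s,325,255,60,60,4),crop(s,165,230,60,60,4)])
b=np.hstack([crop(s,350,150,80,60,4)[:, :320],crop(s,335,260,50,60,4),crop(s,170,235,50,60,4)])
w=max(a.shape[1],b.shape[1])
p=lambda m:cv2.copyMakeBorder(m,0,0,0,w-m.shape[1],cv2.BORDER_CONSTANT)
o=np.vstack([p(a),p(b)]);print(o.shape);cv2.imwrite("pics/c1.png",o)
```

```text
(540, 720, 3)
```

View pics/c1.png

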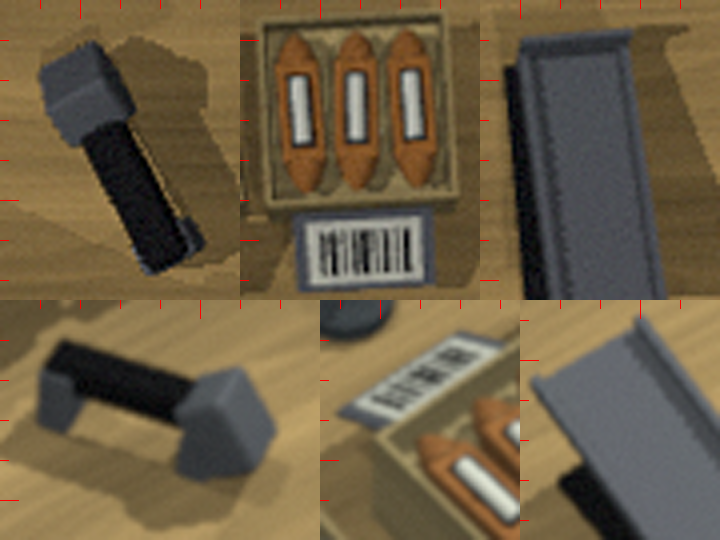

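The crop confirms the shuttle bin: three slotted boats above the label at top (311,202). The scanner head is at top (201,272) and the bar's tail end is at (222,315). One more crop will give me the full cradle, and I'll fit the label and scanner in the same step.

```bash
cat > h.py <<'E'
from bench import manip
import cv2,numpy as np
from scipy.optimize import least_squares
from scipy.spatial.transform import Rotation as R
CAL={n:manip.calibration(n) for n in("scene","top")}
def proj(n,P):
    c=CAL[n];T=np.linalg.inv(c["world_from_camera"]);p=np.atleast_2d(P)@T[:3,:3].T+T[:3,3]
    u=p[:,:2]/p[:,2:];u=u*(1+c["k1"]*(u**2).sum(1,keepdims=True))
    return u*[c["fx"],c["fy"]]+[c["cx"],c["cy"]]
def pose(q): # x,y,yaw
    return R.from_euler("z",q[2]).as_matrix(),np.array([q[0],q[1],0])
def fit(obs,q0): # obs: {cam:[(model xyz mm),(u,v)]}
    def f(q):
        M,t=pose(q);return np.concatenate([(proj(n,np.array([a for a,_ in o])/1e3@M.T+t)-[b for _,b in o]).ravel() for n,o in obs.items()])
    r=least_squares(f,q0,loss="soft_l1");print("fit",np.round(r.x,4),"yawdeg",np.round(np.degrees(r.x[2]),1),"res",np.round(r.fun,1));return r.x
E
python3 - <<'E'
from h import *
c5,s5=np.cos(np.radians(35)),np.sin(np.radians(35))
# label: model origin = label centre (z 47)
L=lambda a,b:(a*c5,b,47+a*s5)
t=lambda X,Y:(280+(X-240)/4,140+Y/4); s=lambda X,Y:(335+(X-320)/4,260+(Y-300)/4)
obs={"top":[(L(24,39),t(306,221)),(L(24,-39),t(420,215)),(L(-24,-39),t(425,278)),(L(-24,39),t(311,285))],
"scene":[(L(24,-39),s(372,420)),(L(-24,-39),s(345,408)),(L(-24,39),s(465,336)),(L(24,39),s(497,345))]}
fit(obs,[.6,0.05,0]);fit({"top":obs["top"]},[.6,0.05,0])
# bin rim in same bin: origin = bin origin
fit({"top":[((75,65,80),t(258,18)),((75,-65,80),t(448,12)),((-55,-65,80),t(460,198)),((-55,65,80),t(268,208))]},[.7,.05,0])
t=lambda X,Y:(180+X/4,250+Y/4); s=lambda X,Y:(350+X/4,150+(Y-300)/4)
obs={"top":[((-82,16,60),t(146,272)),((-82,-16,60),t(185,250)),((20,16,60),t(85,150)),((20,-16,60),t(125,122))],
"scene":[((-82,-16,60),s(47,367)),((-82,16,60),s(65,340))]}
fit(obs,[.3,.3,.4]);fit({"top":obs["top"]},[.3,.3,.4])
a=cv2.imread("pics/top0.png")[225:320,385:450];b=cv2.imread("pics/scene0.png")[230:330,165:255]
def z(c):
    return cv2.resize(c,None,fx=5,fy=5,interpolation=cv2.INTER_CUBIC)
A,B=z(a),z(b);A=cv2.copyMakeBorder(A,0,B.shape[0]-A.shape[0],0,0,cv2.BORDER_CONSTANT)
cv2.imwrite("pics/c2.png",np.hstack([A,B]));print(A.shape,B.shape)
E
```

```text
fit [0.6664 0.0022 0.0391] yawdeg 2.2 res [ 0.2  0.5  0.3  0.7 -0.4  0.3 -0.  -0.   5.3  0.3  0.9 -0.8 -3.7  0.7
 -0.   1.8]
fit [0.6675 0.0023 0.0529] yawdeg 3.0 res [ 0.1  0.4  0.1  0.1 -0.3 -0.2  0.  -0.2]
fit [0.7498 0.0055 0.0419] yawdeg 2.4 res [ 0.   0.2  0.3 -0.7 -0.1  0.2 -0.2  0.1]
fit [0.436  0.2824 0.4448] yawdeg 25.5 res [-0.  -0.1  0.9  0.2 -1.  -3.6 -0.4 -1.8 -1.4 -1.7 -0.7 -1.9]
fit [0.433 0.282 0.445] yawdeg 25.5 res [ 0.2  1.   1.   1.3 -0.9 -2.5 -0.2 -0.7]
(500, 325, 3) (500, 450, 3)
```

View pics/c2.png

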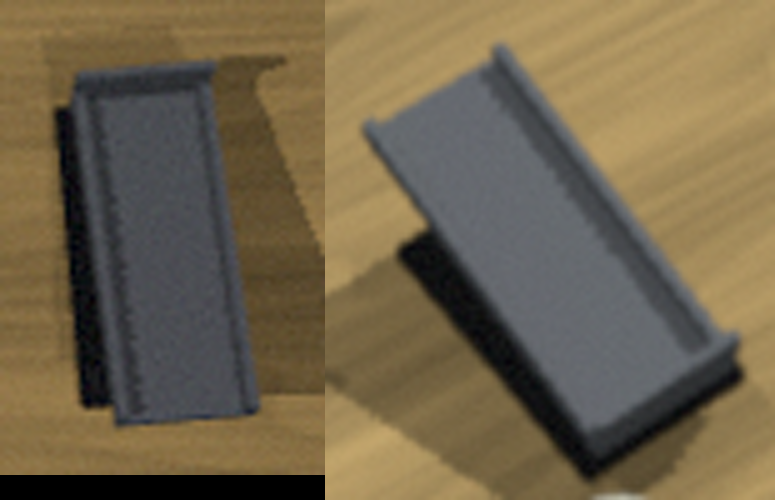

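The cradle is fully visible. In the top view its high-end corners are at about (408,309) and (436,307), and its stop at about (400–427,240). In the scene view the high-end lip corners are at (200,239) and (173,255). I'll fit it and overlay the models to check.

Run:
```python
from h import *
a=np.radians(18);S,C=np.sin(a),np.cos(a)
T=lambda x,y,z:(x*C+z*S,y,58-x*S+z*C)
t=lambda X,Y:(385+X/5,225+Y/5); s=lambda X,Y:(165+(X-325)/5,230+Y/5)
obs={"top":[(T(-95,37,0),t(118,424)),(T(-95,-37,0),t(258,411)),(T(96,37,34),t(75,74)),(T(96,-37,34),t(213,63))],
"scene":[(T(-95,37,12),s(500,45)),(T(-95,-37,12),s(365,124)),(T(96,37,34),s(738,336))]}
q=fit(obs,[.4,-.25,0]);fit({"top":obs["top"]},[.4,-.25,0])
t2=lambda X,Y:(180+X/4,250+Y/4); s2=lambda X,Y:(350+X/4,150+(Y-300)/4)
ob={"top":[((-82,16,60),t2(146,272)),((-82,-16,60),t2(188,249))],"scene":[((-82,-16,60),s2(47,367)),((-82,16,60),s2(65,340))]}
yw=.45
r=least_squares(lambda p:np.concatenate([(proj(n,np.array([m for m,_ in o])/1e3@pose([*p,yw])[0].T+[p[0],p[1],0])-[b for _,b in o]).ravel() for n,o in ob.items()]),[.43,.28]);print(r.x,np.round(r.fun,1))
qs=[r.x[0],r.x[1],yw]
bx=lambda f,x0,x1,y0,y1,z0,z1:[f(x,y,z) for x in(x0,x1) for y in(y0,y1) for z in(z0,z1)]
I=lambda *p:p
E=[(i,j) for i in range(8) for j in range(i) if bin(i^j).count("1")==1]
out=[]
for n,cr in(("top",[(185,250,60,75),(385,225,60,95)]),("scene",[(350,150,70,60),(165,230,85,95)])):
    im=cv2.imread(f"pics/{n}0.png");z=5
    for k,(x,y,w,h) in enumerate(cr):
        c=cv2.resize(im[y:y+h,x:x+w],None,fx=z,fy=z)
        for f,qq,b in([(I,qs,(-82,82,-16,16,34,60)),(I,qs,(24,48,-22,22,0,34))] if k==0 else [(T,q,(-95,90,-32,32,0,12)),(T,q,(90,96,-37,37,0,34))]):
            M,tt=pose(qq);P=(proj(n,np.array(bx(f,*b))/1e3@M.T+tt)+.5-[x,y])*z-.5
            for i,j in E: cv2.line(c,*[tuple(int(v) for v in P[m]) for m in(i,j)],(0,255,0),1)
        out.append(c)
H=500
o=[cv2.copyMakeBorder(c,0,H-c.shape[0],0,0,cv2.BORDER_CONSTANT) for c in out]
cv2.imwrite("pics/ov.png",cv2.resize(np.hstack(o),None,fx=.58,fy=.58,interpolation=cv2.INTER_AREA))
```

```text
fit [ 0.4654 -0.2841  0.0808] yawdeg 4.6 res [ 0.   0.1 -0.6  0.1  0.3 -0.9 -0.5 -1.1 -0.6 -0.9 -1.  -0.7  0.2  0.3]
fit [ 0.4642 -0.2846  0.0832] yawdeg 4.8 res [ 0.3  0.6 -0.3  0.5  0.4 -0.4 -0.4 -0.7]
[0.43869063 0.28264785] [ 0.  -1.2  0.2 -0.7 -0.8 -1.  -0.1 -1.3]
```

View pics/ov.png

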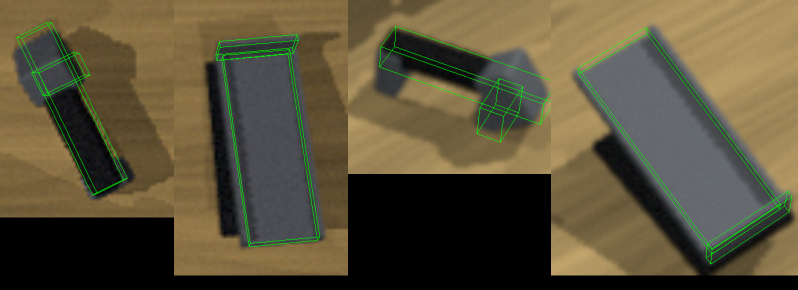

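The cradle fit is good: origin (0.465, −0.284), yaw 4.6°. The label is at (0.667, 0.002, 0.047), yaw 2.5°. The scanner is at about (0.436, 0.282), yaw 25.5°, uncertain by a few mm along its length, which I'll check once it is in hand. Next I'll plan the approach.

```bash
cat >> h.py <<'E'
def toolR(yaw,tilt=0): # scanner frame -> tool frame: tool x = scanner x, tool z = -scanner z ; tilt = nose down
    return (R.from_euler("z",yaw)*R.from_euler("y",tilt)).as_matrix()@np.diag([1,-1,-1.])
def plan(p,Rt,n,claw,start=None,hint=None):
    s=manip.read_state();P=np.array(s["tool_pos"]);M=np.array(s["tcp_rot"])
    w=R.from_matrix(M.T@Rt).as_rotvec();print("t",round(s["time"],2),"pos",np.round(P,4),"left mm",np.round((np.array(p)-P)*1e3,1),"rot",np.round(w,3),"F",np.round(s["contact_force"],1),"w",round(s["width"],4),"q",np.round(s["qpos"],2))
    rows=[]
    for i in range(n):
        Ma=M@R.from_rotvec(w*i/n).as_matrix();d=Ma.T@(np.array(p)-P)/n*1e3
        rows.append([list(map(float,np.round(d,1))),list(map(float,np.round(w/n,3))),claw])
    for i in range(0,n,10):print(str(rows[i:i+10]).replace(" ",""))
E
python3 -c "
from h import *
plan([.425,.277,.15],toolR(.445),20,1)"
```

```text
t 0.1 pos [0.2322 0.5527 0.2257] left mm [ 192.8 -275.7  -75.7] rot [-1.000e-03  2.000e-03  2.299e+00] F [-0.3  0.3 -0.1] w 0.0851 q [ 1.09  0.13  1.49  0.    1.52 -0.09]
[[[-14.2,-9.0,3.8],[-0.0,0.0,0.115],1],[[-15.2,-7.3,3.8],[-0.0,0.0,0.115],1],[[-15.9,-5.5,3.8],[-0.0,0.0,0.115],1],[[-16.4,-3.6,3.8],[-0.0,0.0,0.115],1],[[-16.7,-1.7,3.8],[-0.0,0.0,0.115],1],[[-16.8,0.2,3.8],[-0.0,0.0,0.115],1],[[-16.7,2.1,3.8],[-0.0,0.0,0.115],1],[[-16.3,4.0,3.8],[-0.0,0.0,0.115],1],[[-15.8,5.9,3.8],[-0.0,0.0,0.115],1],[[-15.0,7.6,3.8],[-0.0,0.0,0.115],1]]
[[[-14.0,9.3,3.8],[-0.0,0.0,0.115],1],[[-12.8,10.9,3.8],[-0.0,0.0,0.115],1],[[-11.5,12.3,3.8],[-0.0,0.0,0.115],1],[[-10.0,13.5,3.8],[-0.0,0.0,0.115],1],[[-8.4,14.6,3.8],[-0.0,0.0,0.115],1],[[-6.7,15.4,3.8],[-0.0,0.0,0.115],1],[[-4.9,16.1,3.8],[-0.0,0.0,0.115],1],[[-3.0,16.6,3.8],[-0.0,0.0,0.115],1],[[-1.1,16.8,3.8],[-0.0,0.0,0.115],1],[[0.8,16.8,3.8],[-0.0,0.0,0.115],1]]
```

jog_arm(commands=[[[-14, -9, 4], [0, 0, 0.115], 1], [[-15, -7, 4], [0, 0, 0.115], 1], [[-16, -5.5, 4], [0, 0, 0.115], 1], [[-16.5, -3.5, 4], [0, 0, 0.115], 1], [[-16.5, -1.5, 4], [0, 0, 0.115], 1], [[-17, 0, 4], [0, 0, 0.115], 1], [[-16.5, 2, 4], [0, 0, 0.115], 1], [[-16.5, 4, 4], [0, 0, 0.115], 1], [[-16, 6, 4], [0, 0, 0.115], 1], [[-15, 7.5, 4], [0, 0, 0.115], 1]])

```text
time: 0.93
tool_pos: [0.3253, 0.4076, 0.1794]
tcp_rot: [[0.022, 1.0, -0.006], [1.0, -0.022, -0.007], [-0.007, -0.006, -1.0]]
contact_force: [0.8, -1.1, 0.5]
width: 0.0851
```

```bash
python3 -c "
from h import *
plan([.425,.277,.15],toolR(.445),11,1)"
```

```text
t 0.93 pos [0.3253 0.4076 0.1794] left mm [  99.7 -130.6  -29.4] rot [-0.002  0.01   1.104] F [ 0.8 -1.1  0.5] w 0.0851 q [ 0.8  -0.05  1.76 -0.    1.44  0.82]
[[[-11.7,9.3,2.7],[-0.0,0.001,0.1],1],[[-10.7,10.5,2.7],[-0.0,0.001,0.1],1],[[-9.6,11.5,2.7],[-0.0,0.001,0.1],1],[[-8.4,12.4,2.7],[-0.0,0.001,0.1],1],[[-7.1,13.1,2.7],[-0.0,0.001,0.1],1],[[-5.7,13.8,2.7],[-0.0,0.001,0.1],1],[[-4.3,14.3,2.7],[-0.0,0.001,0.1],1],[[-2.9,14.7,2.7],[-0.0,0.001,0.1],1],[[-1.4,14.9,2.7],[-0.0,0.001,0.1],1],[[0.1,14.9,2.7],[-0.0,0.001,0.1],1]]
[[[1.6,14.9,2.7],[-0.0,0.001,0.1],1]]
```

jog_arm(commands=[[[-12.5, 10.5, 2.7], [0, 0, 0.11], 1], [[-11.5, 12, 2.7], [0, 0, 0.11], 1], [[-10, 13, 2.7], [0, 0, 0.11], 1], [[-8.5, 14, 2.7], [0, 0, 0.11], 1], [[-7, 15, 2.7], [0, 0, 0.11], 1], [[-5.5, 15.5, 2.7], [0, 0, 0.11], 1], [[-3.5, 16, 2.7], [0, 0, 0.11], 1], [[-2, 16, 2.7], [0, 0, 0.11], 1], [[0, 16, 2.7], [0, 0, 0.11], 1], [[1, 16, 2.7], [0, 0, 0.11], 1]])

```text
time: 1.77
tool_pos: [0.4233, 0.2667, 0.1461]
tcp_rot: [[0.924, 0.382, -0.014], [0.382, -0.924, -0.012], [-0.018, 0.006, -1.0]]
contact_force: [-0.4, 0.6, 0.1]
width: 0.0853
```

Run:
```python
from h import *
plan([.425,.277,.11],toolR(.445),3,1)
t=manip.capture("top");s=manip.capture("scene")
z=lambda c:cv2.resize(c,None,fx=5,fy=5,interpolation=cv2.INTER_CUBIC)
cv2.imwrite("pics/n1.png",np.hstack([z(s[115:210,340:420]),z(t[245:340,170:250])])[:,:,::-1])
```

```text
t 1.77 pos [0.4233 0.2667 0.1461] left mm [  1.7  10.3 -36.1] rot [ 0.006  0.018 -0.053] F [-0.4  0.6  0.1] w 0.0853 q [ 0.46 -0.07  1.84 -0.    1.39  1.64]
[[[2.0,-3.0,12.0],[0.002,0.006,-0.018],1],[[2.0,-3.0,12.0],[0.002,0.006,-0.018],1],[[2.0,-2.9,12.0],[0.002,0.006,-0.018],1]]
```

View pics/n1.png

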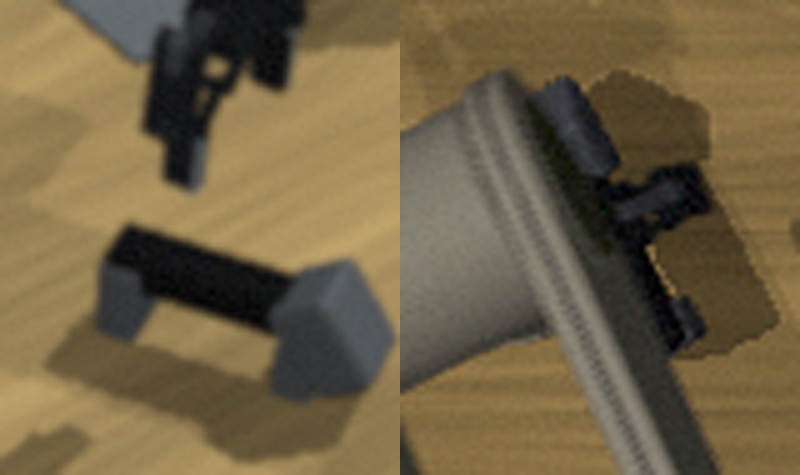

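Close view: the scanner stands upright with the gripper behind and above it. In the scene view the tail foot base is at (360–367,181–183) and the front foot base at (394–402,193–195). I'll refit from these.

Run:
```python
from h import *
s=lambda X,Y:(340+X/5-.4,115+Y/5-.4)
ob={"scene":[((-82,-20,0),s(98,330)),((-56,-20,0),s(137,340)),((24,-22,0),s(272,388)),((48,-22,0),s(308,400)),((-82,-16,60),s(103,262)),((-82,16,60),s(128,227))]}
fit(ob,[.436,.282,.44])
t2=lambda X,Y:(180+X/4-.4,250+Y/4-.4)
ob["top"]=[((-82,16,60),t2(146,272)),((-82,-16,60),t2(188,249))]
q=fit(ob,[.436,.282,.44])
M,t=pose(q);print("grip",M@[-.012,0,.047]+t)
```

```text
fit [0.4289 0.2887 0.5107] yawdeg 29.3 res [-0.5  0.4  0.3  1.   0.   0.3  1.1  0.5 -0.1 -2.9 -0.6 -3.1]
fit [0.4312 0.288  0.5178] yawdeg 29.7 res [-0.2  1.1  0.7  1.7  0.5  0.9  1.6  1.   0.2 -2.2 -0.4 -2.5  0.5  1.4
  0.2  1.2]
grip [0.42081795 0.28210725 0.047     ]
```

```bash
python3 -c "
from h import *
plan([.4215,.279,.046],toolR(.47),7,1)"
```

```text
t 1.87 pos [0.4236 0.2655 0.1456] left mm [ -2.1  13.5 -99.6] rot [ 0.006  0.019 -0.078] F [0.8 0.1 0.1] w 0.0855 q [ 0.46 -0.07  1.84 -0.01  1.39  1.64]
[[[0.7,-2.0,14.2],[0.001,0.003,-0.011],1],[[0.7,-2.0,14.2],[0.001,0.003,-0.011],1],[[0.7,-1.9,14.2],[0.001,0.003,-0.011],1],[[0.7,-1.9,14.2],[0.001,0.003,-0.011],1],[[0.7,-1.9,14.2],[0.001,0.003,-0.011],1],[[0.6,-1.9,14.2],[0.001,0.003,-0.011],1],[[0.6,-1.9,14.2],[0.001,0.003,-0.011],1]]
```

jog_arm(commands=[[[2.5, -7, 0], [0.003, 0.01, -0.04], 1], [[2.5, -7, 0], [0.003, 0.01, -0.04], 1], [[0, 0, 14], [0, 0, 0], 1], [[0, 0, 14], [0, 0, 0], 1], [[0, 0, 14], [0, 0, 0], 1], [[0, 0, 14], [0, 0, 0], 1], [[0, 0, 14], [0, 0, 0], 1], [[0, 0, 12], [0, 0, 0], 1], [[0, 0, 8], [0, 0, 0], 1], [[0, 0, 4], [0, 0, 0], 1]])

```text
time: 2.7
tool_pos: [0.4197, 0.286, 0.0485]
tcp_rot: [[0.876, 0.483, 0.001], [0.483, -0.876, 0.005], [0.003, -0.004, -1.0]]
contact_force: [0.6, 0.1, -1.0]
width: 0.0849
```

```bash
python3 -c "
from h import *
plan([.4215,.279,.046],toolR(.47),2,1)"
```

```text
t 2.7 pos [0.4197 0.286  0.0485] left mm [ 1.8 -7.  -2.5] rot [-0.004 -0.003  0.034] F [ 0.6  0.1 -1. ] w 0.0849 q [0.49 0.04 1.92 0.   1.17 1.56]
[[[-0.9,3.5,1.3],[-0.002,-0.001,0.017],1],[[-0.8,3.5,1.3],[-0.002,-0.001,0.017],1]]
```

jog_arm(commands=[[[-1, 6, 1], [0, 0, 0.025], 1], [[0, 0, 0], [0, 0, 0], 1], [[0, 0, 0], [0, 0, 0], 0], [[0, 0, 0], [0, 0, 0], 0], [[0, 0, 0], [0, 0, 0], 0], [[0, 0, 0], [0, 0, 0], 0], [[0, 0, 0], [0, 0, 0], 0], [[0, 0, 0], [0, 0, 0], 0]], force=50)

```text
time: 3.37
tool_pos: [0.4229, 0.2808, 0.0499]
tcp_rot: [[0.887, 0.462, 0.003], [0.462, -0.887, 0.006], [0.006, -0.004, -1.0]]
contact_force: [0.4, -0.4, -1.8]
width: 0.0304
```

Run:
```python
from h import *
plan([.4215,.279,.046],toolR(.47),1,0)
s=manip.capture("scene")
cv2.imwrite("pics/n2.png",cv2.resize(s[105:225,330:450],None,fx=5,fy=5,interpolation=cv2.INTER_CUBIC)[:,:,::-1])
```

```text
t 3.37 pos [0.4229 0.2808 0.0499] left mm [-1.4 -1.8 -3.9] rot [-0.004 -0.006  0.01 ] F [ 0.4 -0.4 -1.8] w 0.0304 q [0.48 0.04 1.92 0.   1.17 1.57]
[[[-2.1,1.0,3.9],[-0.004,-0.006,0.01],0]]
```

View pics/n2.png

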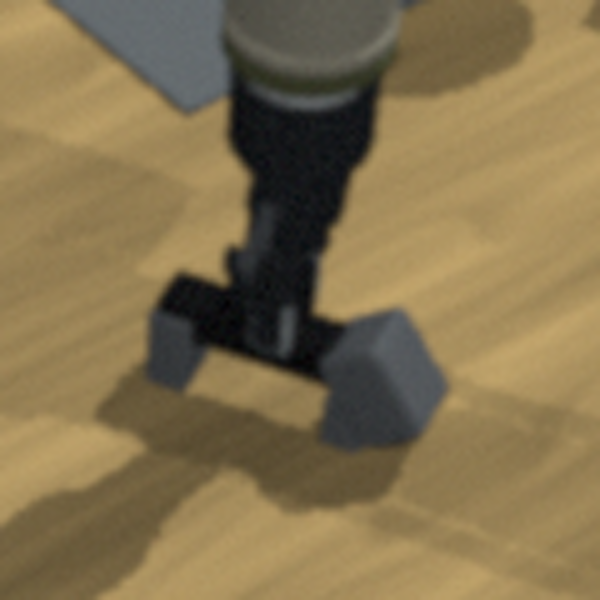

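Run:
```python
from h import *
s=lambda X,Y:(330+X/5-.4,105+Y/5-.4)
st=manip.read_state();P=np.array(st["tool_pos"]);yaw=np.arctan2(st["tcp_rot"][1][0],st["tcp_rot"][0][0])
pts=[((-82,-20,0),s(148,378)),((-56,-20,0),s(182,391)),((24,-22,0),s(320,438)),((48,-22,0),s(355,450)),((-82,-16,60),s(155,312)),((-82,16,60),s(180,273))]
M,_=pose([0,0,yaw])
for g in(-24,-18,-12,-6,0):
    o=P-M@[g/1e3,0,0];o[2]=0
    print(g,np.round(np.array([proj("scene",np.array(m)/1e3@M.T+o)[0]-b for m,b in pts]),1).tolist())
t2=lambda X,Y:(180+X/4-.4,250+Y/4-.4)
for g in(-18,-12,-6):
    o=P-M@[g/1e3,0,0];o[2]=0
    print(g,[np.round(proj("top",M@np.array(m)/1e3+o)[0]-b,1).tolist() for m,b in[((-82,16,60),t2(146,272)),((-82,-16,60),t2(188,249))]])
```

```text
-24 [[4.0, 2.7], [5.7, 3.0], [4.6, 3.1], [5.8, 3.5], [4.1, -1.0], [3.9, -0.3]]
-18 [[2.0, 2.1], [3.7, 2.3], [2.6, 2.4], [3.8, 2.8], [2.0, -1.6], [1.9, -1.0]]
-12 [[0.0, 1.4], [1.7, 1.7], [0.6, 1.7], [1.7, 2.1], [0.0, -2.3], [-0.1, -1.6]]
-6 [[-1.9, 0.7], [-0.2, 1.0], [-1.5, 1.1], [-0.3, 1.4], [-2.0, -2.9], [-2.1, -2.2]]
0 [[-3.9, 0.1], [-2.2, 0.3], [-3.5, 0.4], [-2.4, 0.7], [-4.0, -3.6], [-4.1, -2.9]]
-18 [[-1.1, -1.1], [-1.1, -0.9]]
-12 [[-0.0, 0.9], [-0.1, 1.1]]
-6 [[1.0, 2.9], [1.0, 3.0]]
```

The grasp holds: width 30 mm on the bar, TCP about 50 mm above the scanner's underside, and its position along the bar agrees with x ≈ −12 mm. Now I'll lift.

jog_arm(commands=[[[0, 0, -5], [0, 0, 0], 0], [[0, 0, -12], [0, 0, 0], 0], [[0, 0, -20], [0, 0, 0], 0], [[0, 0, -25], [0, 0, 0], 0], [[0, 0, -25], [0, 0, 0], 0], [[0, 0, -25], [0, 0, 0], 0], [[0, 0, -20], [0, 0, 0], 0], [[0, 0, -10], [0, 0, 0], 0]])

```text
time: 4.08
tool_pos: [0.4181, 0.278, 0.1979]
tcp_rot: [[0.887, 0.462, -0.006], [0.462, -0.887, 0.001], [-0.005, -0.004, -1.0]]
contact_force: [-0.9, 0.6, -2.3]
width: 0.03
```

```bash
python3 -c "
from h import *
plan([.385,-.0105,.195],toolR(.044),18,0)"
```

```text
t 4.08 pos [0.4181 0.278  0.1979] left mm [ -33.1 -288.5   -2.9] rot [-0.003  0.006  0.436] F [-0.9  0.6 -2.3] w 0.03 q [ 0.48 -0.12  1.79  0.    1.47  1.57]
[[[-9.0,13.4,0.1],[-0.0,0.0,0.024],0],[[-8.7,13.6,0.1],[-0.0,0.0,0.024],0],[[-8.4,13.8,0.1],[-0.0,0.0,0.024],0],[[-8.0,14.0,0.1],[-0.0,0.0,0.024],0],[[-7.7,14.2,0.1],[-0.0,0.0,0.024],0],[[-7.4,14.4,0.1],[-0.0,0.0,0.024],0],[[-7.0,14.5,0.1],[-0.0,0.0,0.024],0],[[-6.7,14.7,0.1],[-0.0,0.0,0.024],0],[[-6.3,14.9,0.1],[-0.0,0.0,0.024],0],[[-5.9,15.0,0.1],[-0.0,0.0,0.024],0]]
[[[-5.6,15.1,0.1],[-0.0,0.0,0.024],0],[[-5.2,15.3,0.1],[-0.0,0.0,0.024],0],[[-4.8,15.4,0.2],[-0.0,0.0,0.024],0],[[-4.4,15.5,0.2],[-0.0,0.0,0.024],0],[[-4.1,15.6,0.2],[-0.0,0.0,0.024],0],[[-3.7,15.7,0.2],[-0.0,0.0,0.024],0],[[-3.3,15.8,0.2],[-0.0,0.0,0.024],0],[[-2.9,15.9,0.2],[-0.0,0.0,0.024],0]]
```

jog_arm(commands=[[[-9, 13, 0], [0, 0, 0.024], 0], [[-9, 14, 0], [0, 0, 0.024], 0], [[-8.5, 14, 0], [0, 0, 0.024], 0], [[-8, 14, 0], [0, 0, 0.024], 0], [[-8, 14, 0], [0, 0, 0.024], 0], [[-7.5, 14.5, 0], [0, 0, 0.024], 0], [[-7, 14.5, 0], [0, 0, 0.024], 0], [[-7, 15, 0], [0, 0, 0.024], 0], [[-6, 15, 0], [0, 0, 0.024], 0], [[-6, 15, 0], [0, 0, 0.024], 0]])

```text
time: 4.92
tool_pos: [0.3983, 0.114, 0.2045]
tcp_rot: [[0.972, 0.233, 0.001], [0.233, -0.972, 0.006], [0.003, -0.006, -1.0]]
contact_force: [-0.1, 0.1, -1.0]
width: 0.03
```

jog_arm(commands=[[[-5.5, 15, 0], [0, 0, 0.024], 0], [[-5, 15, 0], [0, 0, 0.024], 0], [[-5, 15.5, 0], [0, 0, 0.024], 0], [[-4.5, 15.5, 0], [0, 0, 0.024], 0], [[-4, 15.5, 0], [0, 0, 0.024], 0], [[-3.5, 15.5, 0], [0, 0, 0.024], 0], [[-2, 10, 0], [0, 0, 0.015], 0], [[-1, 5, 0], [0, 0, 0], 0], [[0, 0, 0], [0, 0, 0], 0]])

```text
time: 5.67
tool_pos: [0.3811, -0.0043, 0.2042]
tcp_rot: [[0.998, 0.065, -0.0], [0.065, -0.998, 0.005], [0.0, -0.005, -1.0]]
contact_force: [0.6, 0.3, -2.3]
width: 0.0305
```

```bash
python3 -c "
from h import *
plan([.524,-.0043,.170],toolR(.044),10,0)"
```

```text
t 5.67 pos [ 0.3811 -0.0043  0.2042] left mm [142.9  -0.  -34.2] rot [-0.005  0.     0.021] F [ 0.6  0.3 -2.3] w 0.0305 q [-0.15 -0.49  2.08  0.01  1.56  1.35]
[[[14.3,0.9,3.4],[-0.001,0.0,0.002],0],[[14.3,0.9,3.4],[-0.001,0.0,0.002],0],[[14.3,0.9,3.4],[-0.001,0.0,0.002],0],[[14.3,0.9,3.4],[-0.001,0.0,0.002],0],[[14.3,0.8,3.4],[-0.001,0.0,0.002],0],[[14.3,0.8,3.4],[-0.001,0.0,0.002],0],[[14.3,0.8,3.4],[-0.001,0.0,0.002],0],[[14.3,0.7,3.4],[-0.001,0.0,0.002],0],[[14.3,0.7,3.4],[-0.001,0.0,0.002],0],[[14.3,0.7,3.4],[-0.001,0.0,0.002],0]]
```

jog_arm(commands=[[[8, 0.5, 2], [-0.002, 0, 0.005], 0], [[15, 1, 3.5], [-0.002, 0, 0.005], 0], [[18, 1, 4.5], [-0.001, 0, 0.005], 0], [[18, 1, 4.5], [0, 0, 0.005], 0], [[18, 1, 4.5], [0, 0, 0], 0], [[18, 1, 4.5], [0, 0, 0], 0], [[18, 1, 4.5], [0, 0, 0], 0], [[15, 1, 3.5], [0, 0, 0], 0], [[9, 0.5, 2], [0, 0, 0], 0], [[0, 0, 0], [0, 0, 0], 0]])

```text
time: 6.5
tool_pos: [0.5248, 0.0019, 0.1689]
tcp_rot: [[0.999, 0.052, 0.0], [0.052, -0.999, 0.003], [0.001, -0.003, -1.0]]
contact_force: [-0.5, -0.3, -2.8]
width: 0.0302
```

Run:
```python
from h import *
t=manip.capture("top");s=manip.capture("scene")
plan([.524,-.0043,.170],toolR(.044),1,0)
z=lambda c,k:cv2.resize(c,None,fx=k,fy=k,interpolation=cv2.INTER_CUBIC)
cv2.imwrite("pics/n3.png",np.hstack([z(s[190:310,310:430],4),z(t[180:300,270:350],4)])[:,:,::-1])
# where nose & label model project
st=manip.read_state();P=np.array(st["tool_pos"]);S=np.array(st["tcp_rot"])@np.diag([1,-1,-1.])
for n,v in dict(nose=(68,0,17),headtop=(82,0,60),tailN=(-82,-20,0),tailtopN=(-82,-16,60),ffootN=(24,-22,0),ffootN2=(48,-22,0)).items():
    print(n,np.round(proj("scene",P+S@((np.array(v)-[-12,0,50])/1e3))[0],1),np.round(proj("top",P+S@((np.array(v)-[-12,0,50])/1e3))[0],1))
```

```text
t 6.6 pos [0.5235 0.0018 0.1692] left mm [ 0.5 -6.1  0.8] rot [-0.003  0.     0.008] F [-0.3 -0.9 -2.5] w 0.0303 q [-0.1  -0.04  1.77  0.    1.41  1.42]
[[[0.1,6.1,-0.8],[-0.003,0.0,0.008],0]]
nose [346.2 237.3] [309.9 222.8]
headtop [350.7 228.4] [309.4 215.8]
tailN [299.6 209.1] [321.1 280. ]
tailtopN [299.7 190.7] [319.8 280.2]
ffootN [326.6 235.5] [319.3 239.6]
ffootN2 [333.1 241.6] [318.7 230.5]
```

View pics/n3.png

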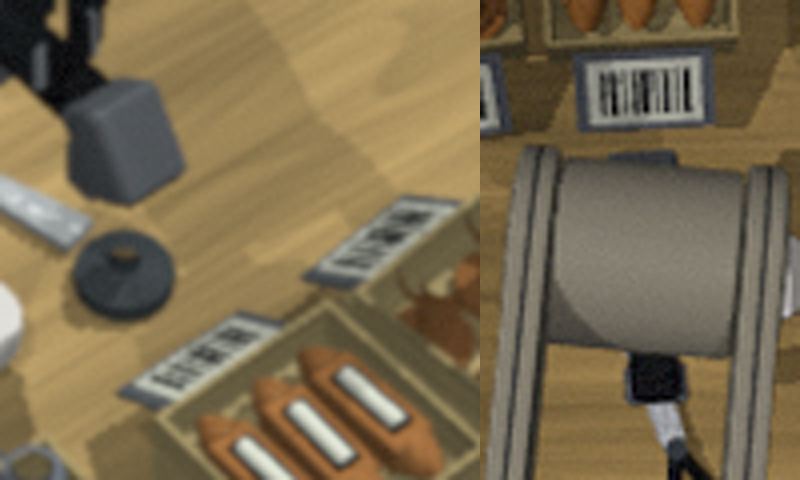

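The scanner is held level ahead of the shuttle label. In the top view the label centre is at (311,202), the head's front edge at (311,218) and the tail end at (314,281). I'll measure the head and tail edges numerically to check yaw and lateral offset.

Run:
```python
from h import *
t=manip.capture("top").astype(int)
b=t[:,:,2]-t[:,:,0]
print("head b-r cols 300..322");[print(v,b[v,300:323].tolist()) for v in(216,217,218,219)]
g=t.sum(2)//3
print("tail grey cols 302..326");[print(v,g[v,302:327].tolist()) for v in(272,275,277,279,280,281,282)]
w=(g>150)[190:216,295:330].astype(np.uint8);n,l,st,c=cv2.connectedComponentsWithStats(w);k=1+st[1:,4].argmax()
ys,xs=np.where(l==k);print(cv2.minAreaRect(np.c_[xs+295,ys+190].astype(np.float32)),st[k])
```

```text
head b-r cols 300..322
216 [-57, -55, -53, -56, -52, -55, -54, -56, -55, -60, -52, -56, -52, -56, -53, -57, -67, -67, -68, -65, -66, -67, -62]
217 [-58, -60, -58, -59, -58, -56, -58, -58, -63, -58, -59, -55, -58, -51, -45, -48, -53, -53, -57, -64, -64, -62, -62]
218 [-56, -59, -54, -37, -37, -33, -24, -24, -21, -17, -17, -10, -13, -7, -8, -6, -10, -14, -21, -50, -61, -62, -61]
219 [-56, -38, -9, 0, -2, -2, 4, 5, 2, 6, 9, 5, 6, 5, 11, 6, 2, 12, 2, -37, -63, -66, -62]
tail grey cols 302..326
272 [117, 114, 118, 110, 77, 23, 9, 21, 16, 19, 13, 20, 17, 20, 16, 18, 13, 12, 46, 80, 109, 114, 112, 114, 118]
275 [109, 110, 112, 105, 73, 55, 12, 14, 27, 20, 9, 21, 19, 17, 7, 22, 10, 14, 33, 67, 103, 114, 115, 113, 112]
277 [105, 101, 106, 100, 82, 74, 8, 21, 25, 20, 18, 27, 8, 21, 29, 22, 14, 9, 41, 56, 86, 106, 109, 105, 107]
279 [100, 100, 104, 99, 81, 73, 27, 15, 14, 15, 6, 9, 17, 14, 7, 8, 11, 35, 65, 72, 86, 102, 100, 102, 102]
280 [99, 104, 104, 95, 72, 79, 66, 18, 10, 17, 13, 15, 21, 27, 32, 28, 34, 62, 62, 75, 97, 104, 104, 102, 103]
281 [96, 94, 98, 96, 88, 80, 59, 49, 53, 66, 80, 79, 97, 118, 112, 131, 125, 94, 63, 79, 107, 105, 104, 105, 104]
282 [98, 98, 101, 93, 98, 98, 93, 95, 98, 101, 123, 149, 168, 161, 150, 164, 148, 99, 62, 82, 102, 104, 102, 102, 98]
((323.058837890625, 201.23532104492188), (13.581995010375977, 3.395498752593994), 75.96376037597656) [25  5  5 14 25]
```

Head centre at u=310.2 and tail centre at 313.2 put the scanner's yaw within about 1.5° of kinematics. The aim is about 4–5 mm too far to +y. I'll correct that, then hold.

jog_arm(commands=[[[0.5, 2.5, -0.5], [-0.003, 0, 0.002], 0], [[0.5, 2.5, 0], [0, 0, 0.002], 0], [[0, 0, 0], [0, 0, 0], 0], [[0, 0, 0], [0, 0, 0], 0], [[0, 0, 0], [0, 0, 0], 0], [[0, 0, 0], [0, 0, 0], 0]])

```text
time: 7.15
tool_pos: [0.5233, -0.0035, 0.1718]
tcp_rot: [[0.999, 0.048, 0.002], [0.048, -0.999, -0.0], [0.002, 0.001, -1.0]]
contact_force: [-0.8, 0.1, -1.6]
width: 0.0299
```

jog_arm(commands=[[[0, 0, 0], [0, 0, 0], 0], [[0, 0, 0], [0, 0, 0], 0], [[0, 0, 0], [0, 0, 0], 0], [[0, 0, 0], [0, 0, 0], 0], [[0, 0, 0], [0, 0, 0], 0], [[0, 0, 0], [0, 0, 0], 0], [[0, 0, 0], [0, 0, 0], 0], [[0, 0, 0], [0, 0, 0], 0], [[0, 0, 0], [0, 0, 0], 0], [[0, 0, 0], [0, 0, 0], 0]])

```text
time: 7.98
tool_pos: [0.5232, -0.0035, 0.1719]
tcp_rot: [[0.999, 0.048, 0.002], [0.048, -0.999, -0.0], [0.002, 0.001, -1.0]]
contact_force: [0.3, 0.5, -2.6]
width: 0.0302
```

```bash
python3 -c "
from h import *
plan([.524,-.0035,.170],toolR(.044),1,0)"
```

```text
t 7.98 pos [ 0.5232 -0.0035  0.1719] left mm [ 0.8  0.  -1.9] rot [ 0.001 -0.002  0.004] F [ 0.3  0.5 -2.6] w 0.0302 q [-0.1  -0.05  1.77 -0.    1.41  1.42]
[[[0.8,-0.0,1.9],[0.001,-0.002,0.004],0]]
```

jog_arm(commands=[[[0, 0, 0], [0, 0, 0], 0], [[0, 0, 0], [0, 0, 0], 0], [[0, 0, 0], [0, 0, 0], 0], [[0, 0, 0], [0, 0, 0], 0], [[0, 0, 0], [0, 0, 0], 0], [[0, 0, 0], [0, 0, 0], 0], [[0, 0, 0], [0, 0, 0], 0], [[0, 0, 0], [0, 0, 0], 0], [[0, 0, 0], [0, 0, 0], 0], [[0, 0, 0], [0, 0, 0], 0]])

```text
time: 8.82
tool_pos: [0.5232, -0.0036, 0.1719]
tcp_rot: [[0.999, 0.048, 0.002], [0.048, -0.999, -0.0], [0.002, 0.001, -1.0]]
contact_force: [0.7, -0.3, -1.7]
width: 0.0301
```

jog_arm(commands=[[[0, 0, 0], [0, 0, 0], 0], [[0, 0, 0], [0, 0, 0], 0], [[0, 0, 0], [0, 0, 0], 0], [[0, 0, 0], [0, 0, 0], 0], [[0, 0, 0], [0, 0, 0], 0], [[0, 0, 0], [0, 0, 0], 0]])

```text
time: 9.32
tool_pos: [0.5232, -0.0035, 0.1718]
tcp_rot: [[0.999, 0.048, 0.002], [0.048, -0.999, -0.0], [0.002, 0.001, -1.0]]
contact_force: [-0.7, 0.1, -1.5]
width: 0.0301
```

jog_arm(commands=[[[-8, 0, 0], [0, 0, 0], 0], [[-14, 0, -3], [0, 0, 0], 0], [[-18, 0, -4], [0, 0, 0], 0], [[-18, 0, -4], [0, 0, 0], 0], [[-18, 0, -4], [0, 0, 0], 0], [[-18, 0, -4], [0, 0, 0], 0], [[-18, 0, -4], [0, 0, 0], 0], [[-14, 0, -4], [0, 0, 0], 0], [[-8, 0, -2], [0, 0, 0], 0]])

```text
time: 10.07
tool_pos: [0.3801, -0.0099, 0.1993]
tcp_rot: [[0.999, 0.049, -0.001], [0.049, -0.999, -0.0], [-0.001, 0.0, -1.0]]
contact_force: [0.4, 0.3, -2.0]
width: 0.0297
```

Run:
```python
from h import *
q=(.465,-.2843,.082);S=(R.from_euler("z",q[2])*R.from_euler("y",np.radians(18))).as_matrix();O=np.array([q[0],q[1],.058])
tgt=lambda x,z:O+S@((np.array([x,0,z])+[-12,0,50])/1e3)
for x,z in((0,100),(0,40),(0,0)):print(x,z,np.round(tgt(x,z),4))
plan([.40,-.25,.225],toolR(.082,0),14,0)
```

```text
0 100 [ 0.4998 -0.2814  0.2044]
0 40 [ 0.4813 -0.283   0.1473]
0 0 [ 0.469  -0.284   0.1093]
t 10.07 pos [ 0.3801 -0.0099  0.1993] left mm [  19.9 -240.1   25.7] rot [ 0.     0.001 -0.033] F [ 0.4  0.3 -2. ] w 0.0297 q [-0.16 -0.49  2.09 -0.    1.55  1.36]
[[[0.6,17.2,-1.8],[0.0,0.0,-0.002],0],[[0.5,17.2,-1.8],[0.0,0.0,-0.002],0],[[0.5,17.2,-1.8],[0.0,0.0,-0.002],0],[[0.5,17.2,-1.8],[0.0,0.0,-0.002],0],[[0.4,17.2,-1.8],[0.0,0.0,-0.002],0],[[0.4,17.2,-1.8],[0.0,0.0,-0.002],0],[[0.3,17.2,-1.8],[0.0,0.0,-0.002],0],[[0.3,17.2,-1.8],[0.0,0.0,-0.002],0],[[0.3,17.2,-1.8],[0.0,0.0,-0.002],0],[[0.2,17.2,-1.8],[0.0,0.0,-0.002],0]]
[[[0.2,17.2,-1.8],[0.0,0.0,-0.002],0],[[0.1,17.2,-1.8],[0.0,0.0,-0.002],0],[[0.1,17.2,-1.8],[0.0,0.0,-0.002],0],[[0.1,17.2,-1.8],[0.0,0.0,-0.002],0]]
```

jog_arm(commands=[[[0, 10, -1], [0, 0, -0.003], 0], [[1, 18, -2], [0, 0, -0.003], 0], [[1, 25, -2], [0, 0, -0.003], 0], [[1, 28, -2], [0, 0, -0.003], 0], [[1, 28, -2], [0, 0, -0.003], 0], [[1, 28, -2], [0, 0, -0.003], 0], [[1, 28, -3], [0, 0, -0.003], 0], [[1, 28, -3], [0, 0, -0.003], 0], [[1, 22, -3], [0, 0, -0.003], 0], [[0, 14, -2], [0, 0, -0.003], 0]])

```text
time: 10.9
tool_pos: [0.3969, -0.2438, 0.2227]
tcp_rot: [[0.996, 0.087, 0.004], [0.087, -0.996, -0.001], [0.004, 0.001, -1.0]]
contact_force: [0.9, 0.1, -2.6]
width: 0.03
```

Run:
```python
from h import *
plan([.4998,-.2814,.2044],toolR(.082,np.radians(18)),10,0)
```

```text
t 10.9 pos [ 0.3969 -0.2438  0.2227] left mm [102.9 -37.6 -18.3] rot [ 0.002 -0.318  0.004] F [ 0.9  0.1 -2.6] w 0.03 q [-0.66 -0.24  1.85  0.    1.53  0.82]
[[[9.9,4.6,1.9],[0.0,-0.032,0.0],0],[[10.0,4.6,1.6],[0.0,-0.032,0.0],0],[[10.0,4.6,1.2],[0.0,-0.032,0.0],0],[[10.1,4.6,0.9],[0.0,-0.032,0.0],0],[[10.1,4.6,0.6],[0.0,-0.032,0.0],0],[[10.1,4.6,0.3],[0.0,-0.032,0.0],0],[[10.1,4.6,-0.0],[0.0,-0.032,0.0],0],[[10.1,4.6,-0.4],[0.0,-0.032,0.0],0],[[10.1,4.6,-0.7],[0.0,-0.032,0.0],0],[[10.1,4.6,-1.0],[0.0,-0.032,0.0],0]]
```

jog_arm(commands=[[[10, 4.5, 2], [0, -0.033, 0], 0], [[10, 4.5, 1.5], [0, -0.033, 0], 0], [[10, 4.5, 1], [0, -0.033, 0], 0], [[10, 4.5, 1], [0, -0.033, 0], 0], [[10, 4.5, 0.5], [0, -0.033, 0], 0], [[10, 4, 0.5], [0, -0.033, 0], 0], [[10, 4, 0], [0, -0.033, 0], 0], [[10, 4, -0.5], [0, -0.033, 0], 0], [[9, 3, -0.5], [0, -0.033, 0], 0], [[5, 1, 0], [0, -0.015, 0], 0]])

```text
time: 11.73
tool_pos: [0.491, -0.2804, 0.2055]
tcp_rot: [[0.946, 0.077, -0.314], [0.072, -0.997, -0.029], [-0.315, 0.005, -0.949]]
contact_force: [0.3, -0.3, -2.5]
width: 0.0301
```

Run:
```python
from h import *
plan([.4813,-.283,.1473],toolR(.082,np.radians(18)),8,0)
```

```text
t 11.73 pos [ 0.491  -0.2804  0.2055] left mm [ -9.7  -2.6 -58.2] rot [ 0.004  0.006 -0.006] F [ 0.3 -0.3 -2.5] w 0.0301 q [-0.5   0.32  1.34 -0.18  1.75  0.99]
[[[1.1,0.2,7.3],[0.0,0.001,-0.001],0],[[1.1,0.2,7.3],[0.0,0.001,-0.001],0],[[1.1,0.2,7.3],[0.0,0.001,-0.001],0],[[1.1,0.2,7.3],[0.0,0.001,-0.001],0],[[1.1,0.2,7.3],[0.0,0.001,-0.001],0],[[1.1,0.2,7.3],[0.0,0.001,-0.001],0],[[1.1,0.2,7.3],[0.0,0.001,-0.001],0],[[1.1,0.2,7.3],[0.0,0.001,-0.001],0]]
```

jog_arm(commands=[[[1, 0, 5], [0, 0.001, -0.001], 0], [[1, 0, 8], [0, 0.001, -0.001], 0], [[1, 0, 9], [0, 0.001, -0.001], 0], [[1, 0.5, 9], [0, 0.001, -0.001], 0], [[1, 0.5, 9], [0, 0.001, -0.001], 0], [[1, 0.5, 8], [0, 0, 0], 0], [[1, 0, 6], [0, 0, 0], 0], [[0, 0, 2], [0, 0, 0], 0], [[0, 0, 0], [0, 0, 0], 0]])

```text
time: 12.48
tool_pos: [0.4758, -0.282, 0.1425]
tcp_rot: [[0.947, 0.082, -0.31], [0.078, -0.997, -0.026], [-0.311, 0.001, -0.95]]
contact_force: [0.2, 0.0, -1.6]
width: 0.0297
```

Run:
```python
from h import *
t=manip.capture("top");s=manip.capture("scene")
plan([.469,-.284,.1093],toolR(.082,np.radians(18)),8,0)
z=lambda c,k:cv2.resize(c,None,fx=k,fy=k,interpolation=cv2.INTER_CUBIC)
cv2.imwrite("pics/n4.png",np.hstack([z(s[210:335,160:260],4),z(t[220:345,385:465],4)])[:,:,::-1])
st=manip.read_state();P=np.array(st["tool_pos"]);S=np.array(st["tcp_rot"])@np.diag([1,-1,-1.])
for v in((82,24,27),(82,-24,27),(-82,16,60),(-82,-16,60),(-82,-20,0),(24,-22,0),(48,-22,0)):
    p=P+S@((np.array(v)-[-12,0,50])/1e3);print(v,np.round((proj("scene",p)[0]-[160,210])*4),np.round((proj("top",p)[0]-[385,220])*4+[400,0]))
```

```text
t 12.58 pos [ 0.4764 -0.2822  0.1432] left mm [ -7.4  -1.8 -33.9] rot [ 0.002  0.001 -0.   ] F [-0.8  0.7 -1.3] w 0.0302 q [-0.51  0.33  1.45 -0.18  1.63  0.99]
[[[0.4,0.1,4.3],[0.0,0.0,-0.0],0],[[0.4,0.1,4.3],[0.0,0.0,-0.0],0],[[0.4,0.1,4.3],[0.0,0.0,-0.0],0],[[0.4,0.1,4.3],[0.0,0.0,-0.0],0],[[0.4,0.1,4.3],[0.0,0.0,-0.0],0],[[0.4,0.2,4.3],[0.0,0.0,-0.0],0],[[0.4,0.2,4.3],[0.0,0.0,-0.0],0],[[0.4,0.2,4.3],[0.0,0.0,-0.0],0]]
(82, 24, 27) [318. 320.] [486.  84.]
(82, -24, 27) [245. 367.] [557.  77.]
(-82, 16, 60) [136.  77.] [540. 304.]
(-82, -16, 60) [ 85. 106.] [590. 299.]
(-82, -20, 0) [ 82. 156.] [583. 324.]
(24, -22, 0) [186. 301.] [562. 172.]
(48, -22, 0) [211. 334.] [557. 139.]
```

View pics/n4.png

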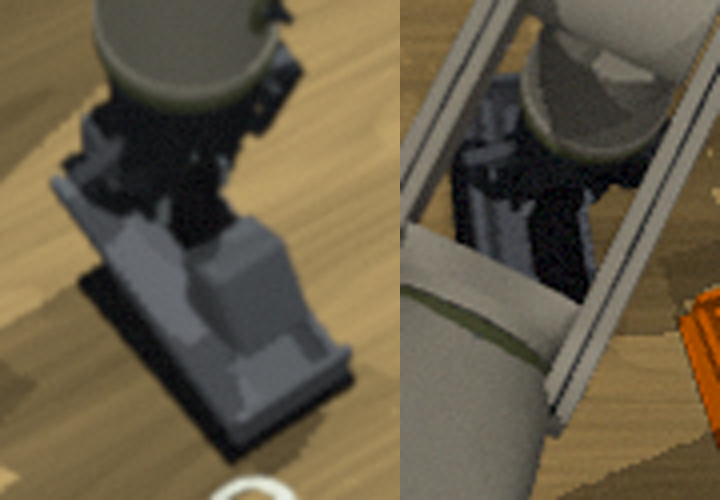

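The scanner is above the tray between the lips, tilted to match. The head is at scene (220–236,265–298) and well short of the stop. I'll descend in the tool frame.

jog_arm(commands=[[[0.5, 0.3, 4], [0, 0, 0], 0], [[0.5, 0.3, 4], [0, 0, 0], 0], [[0.5, 0.3, 4], [0, 0, 0], 0], [[0.5, 0.3, 4], [0, 0, 0], 0], [[0.3, 0, 4], [0, 0, 0], 0], [[0.3, 0, 3], [0, 0, 0], 0], [[0.3, 0, 3], [0, 0, 0], 0], [[0, 0, 2], [0, 0, 0], 0], [[0, 0, 0], [0, 0, 0], 0]])

```text
time: 13.33
tool_pos: [0.4716, -0.2846, 0.1144]
tcp_rot: [[0.948, 0.083, -0.306], [0.078, -0.997, -0.029], [-0.308, 0.003, -0.952]]
contact_force: [-0.4, -0.0, -2.7]
width: 0.03
```

Run:
```python
from h import *
plan([.469,-.284,.1093],toolR(.082,np.radians(18)),1,0)
```

```text
t 13.33 pos [ 0.4716 -0.2846  0.1144] left mm [-2.6  0.6 -5.1] rot [ 0.004 -0.001 -0.   ] F [-0.4 -0.  -2.7] w 0.03 q [-0.52  0.34  1.48 -0.18  1.57  0.99]
[[[-0.8,-0.9,5.6],[0.004,-0.001,-0.0],0]]
```

jog_arm(commands=[[[-0.5, -0.5, 1.5], [0, 0, 0], 0], [[0, 0, 1], [0, 0, 0], 0], [[0, 0, 1], [0, 0, 0], 0], [[0, 0, 0], [0, 0, 0], 0]])

```text
time: 13.67
tool_pos: [0.4699, -0.2843, 0.1111]
tcp_rot: [[0.948, 0.083, -0.306], [0.078, -0.997, -0.029], [-0.307, 0.004, -0.952]]
contact_force: [0.2, 0.1, -2.2]
width: 0.0303
```

jog_arm(commands=[[[0, 0, 1], [0, 0, 0], 0], [[0, 0, 1], [0, 0, 0], 0], [[0, 0, 0], [0, 0, 0], 0]])

```text
time: 13.92
tool_pos: [0.4695, -0.2845, 0.1094]
tcp_rot: [[0.949, 0.083, -0.305], [0.077, -0.997, -0.029], [-0.307, 0.004, -0.952]]
contact_force: [-0.5, 0.3, -2.3]
width: 0.03
```

jog_arm(commands=[[[0, 0, 1], [0, 0, 0], 0], [[0, 0, 1], [0, 0, 0], 0], [[0, 0, 0], [0, 0, 0], 0]])

```text
time: 14.17
tool_pos: [0.4697, -0.2848, 0.1095]
tcp_rot: [[0.949, 0.083, -0.304], [0.077, -0.997, -0.03], [-0.305, 0.005, -0.952]]
contact_force: [0.6, 0.2, -2.8]
width: 0.03
```

jog_arm(commands=[[[0, 0, 1], [0, 0, 0], 0], [[0, 0, 0], [0, 0, 0], 0]])

```text
time: 14.33
tool_pos: [0.4699, -0.2852, 0.1092]
tcp_rot: [[0.95, 0.083, -0.302], [0.077, -0.997, -0.031], [-0.304, 0.006, -0.953]]
contact_force: [0.3, 0.2, -1.4]
width: 0.0299
```

jog_arm(commands=[[[0, 0, 3], [0, -0.006, 0], 0], [[0, 0, 3], [0, 0, 0], 0]])

```text
time: 14.5
tool_pos: [0.47, -0.2863, 0.1086]
tcp_rot: [[0.949, 0.082, -0.305], [0.075, -0.997, -0.034], [-0.306, 0.009, -0.952]]
contact_force: [-3.0, 7.2, 24.7]
width: 0.0303
```

Run:
```python
from h import *
s=manip.capture("scene")
plan([.469,-.284,.1093],toolR(.082,np.radians(18)),1,0);print(np.round(manip.read_state()["wrist_torque"],2))
cv2.imwrite("pics/n5.png",cv2.resize(s[215:335,155:265],None,fx=5,fy=5,interpolation=cv2.INTER_CUBIC)[:,:,::-1])
```

```text
t 14.55 pos [ 0.47   -0.2862  0.1087] left mm [-1.   2.2  0.6] rot [ 0.009 -0.003 -0.003] F [-1.4  5.8 19.4] w 0.0302 q [-0.52  0.34  1.5  -0.18  1.56  1.  ]
[[[-1.0,-2.2,-0.3],[0.009,-0.003,-0.003],0]]
[ 1.57  1.22 -0.41]
```

View pics/n5.png

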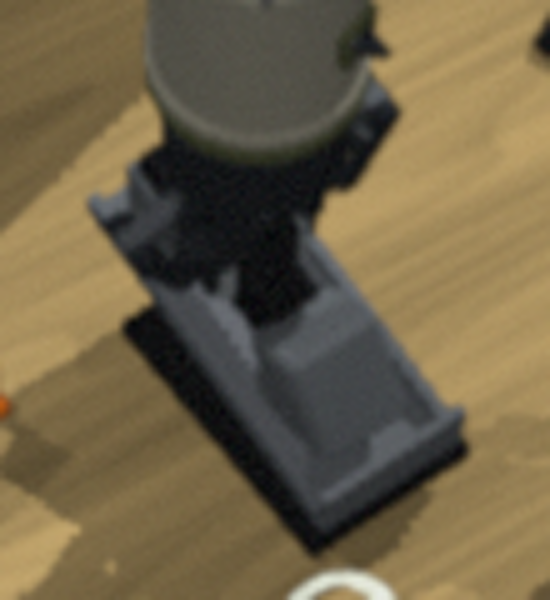

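The scanner is on the tray floor: the head sits just short of the stop between the lips, contact force is about 20 N upward, and the height matches the predicted resting height. There is slight side load and roll, so I'll relieve that before releasing.

jog_arm(commands=[[[-1, -2, -1], [0.009, -0.003, -0.003], 0], [[0, 0, 0], [0, 0, 0], 0], [[0, 0, 0], [0, 0, 0], 0]])

```text
time: 14.8
tool_pos: [0.4699, -0.2842, 0.111]
tcp_rot: [[0.948, 0.082, -0.307], [0.078, -0.997, -0.025], [-0.308, 0.0, -0.952]]
contact_force: [-0.0, -0.6, -0.9]
width: 0.0297
```

Run:
```python
from h import *
plan([.469,-.284,.1093],toolR(.082,np.radians(18)),1,0);print(np.round(manip.read_state()["wrist_torque"],2))
```

```text
t 14.8 pos [ 0.4699 -0.2842  0.111 ] left mm [-0.9  0.2 -1.7] rot [ 0.    -0.002  0.   ] F [-0.  -0.6 -0.9] w 0.0297 q [-0.52  0.34  1.49 -0.18  1.57  0.99]
[[[-0.3,-0.3,1.8],[0.0,-0.002,0.0],0]]
[ 0.   -0.28 -0.01]
```

jog_arm(commands=[[[2, 0, 0], [0, -0.002, 0], 0], [[1.5, 0, 0], [0, 0, 0], 0], [[0, 0, 1], [0, 0, 0], 0], [[0, 0, 1], [0, 0, 0], 0], [[0, 0, 0], [0, 0, 0], 0]])

```text
time: 15.22
tool_pos: [0.4729, -0.2843, 0.1081]
tcp_rot: [[0.947, 0.082, -0.309], [0.078, -0.997, -0.026], [-0.31, 0.001, -0.951]]
contact_force: [-0.3, 1.0, -1.4]
width: 0.0302
```

Run:
```python
from h import *
plan([.469,-.284,.1093],toolR(.082,np.radians(18)),1,0);print(np.round(manip.read_state()["wrist_torque"],2))
```

```text
t 15.22 pos [ 0.4729 -0.2843  0.1081] left mm [-3.9  0.3  1.2] rot [0.001 0.001 0.   ] F [-0.3  1.  -1.4] w 0.0302 q [-0.52  0.36  1.48 -0.18  1.57  1.  ]
[[[-4.1,-0.6,0.1],[0.001,0.001,0.0],0]]
[ 0.18 -0.25 -0.01]
```

jog_arm(commands=[[[0, 0, 1], [0, 0, 0], 0], [[0, 0, 0], [0, 0, 0], 0.4], [[0, 0, 0], [0, 0, 0], 0.5], [[0, 0, 0], [0, 0, 0], 0.65], [[0, 0, 0], [0, 0, 0], 0.8], [[0, 0, 0], [0, 0, 0], 0.8], [[0, 0, 0], [0, 0, 0], 0.8]])

```text
time: 15.8
tool_pos: [0.4725, -0.2847, 0.1066]
tcp_rot: [[0.947, 0.082, -0.31], [0.078, -0.997, -0.027], [-0.311, 0.001, -0.95]]
contact_force: [0.0, -0.5, -0.4]
width: 0.0681
```

Released. I'll retreat straight out along the tool axis.

jog_arm(commands=[[[0, 0, -4], [0, 0, 0], 0.8], [[0, 0, -8], [0, 0, 0], 0.8], [[0, 0, -14], [0, 0, 0], 0.8], [[0, 0, -18], [0, 0, 0], 0.8], [[0, 0, -20], [0, 0, 0], 0.8], [[0, 0, -20], [0, 0, 0], 0.8], [[0, 0, -20], [0, 0, 0], 0.8], [[-10, -20, -20], [0, 0, 0], 0.8], [[-20, -35, -10], [0, 0, 0], 0.8], [[-20, -35, -5], [0, 0, 0], 0.8]])

```text
time: 16.63
tool_pos: [0.4622, -0.1965, 0.2608]
tcp_rot: [[0.946, 0.077, -0.314], [0.073, -0.997, -0.023], [-0.315, -0.001, -0.949]]
contact_force: [0.6, 0.9, 0.5]
width: 0.068
```

jog_arm(commands=[[[-15, -38, 0], [0, 0, 0], 0.8], [[-10, -38, 0], [0, 0, 0], 0.8], [[-5, -38, 0], [0, 0, 0], 0.8], [[0, -38, 0], [0, 0, 0], 0.8], [[0, -30, 0], [0, 0, 0], 0.8], [[0, -15, 0], [0, 0, 0], 0.8], [[0, 0, 0], [0, 0, 0], 0.8]])

```text
time: 17.22
tool_pos: [0.4158, 0.01, 0.2824]
tcp_rot: [[0.951, 0.079, -0.299], [0.075, -0.997, -0.025], [-0.3, 0.002, -0.954]]
contact_force: [-1.0, -0.2, 0.8]
width: 0.0685
```

Run:
```python
from h import *
t=manip.capture("top");s=manip.capture("scene")
st=manip.read_state();print(st["time"],st["tool_pos"],np.round(st["joint_velocities"],3))
z=lambda c,k:cv2.resize(c,None,fx=k,fy=k,interpolation=cv2.INTER_CUBIC)
cv2.imwrite("pics/n6.png",np.hstack([z(s[225:335,165:255],5),z(t[220:330,390:450],5)])[:,:,::-1])
cv2.imwrite("pics/full.png",np.hstack([cv2.resize(t,(400,300)),cv2.resize(s,(400,300))])[:,:,::-1])
S=(R.from_euler("z",.082)*R.from_euler("y",np.radians(18))).as_matrix();O=np.array([.465,-.2843,.058])
for x in(0,6):
  for v in((82,24,27),(82,-24,27),(-82,16,60),(-82,-16,60),(-82,-20,0)):
    p=O+S@((np.array(v)+[x,0,0])/1e3);print(x,v,np.round((proj("scene",p)[0]-[165,225])*5),np.round((proj("top",p)[0]-[390,220])*5+[450,0]))
```

```text
17.3167 [0.41630129 0.00763986 0.28223632] [-0.035  0.016  0.002 -0.013 -0.007 -0.01 ]
0 (82, 24, 27) [370. 359.] [527. 122.]
0 (82, -24, 27) [281. 418.] [614. 114.]
0 (-82, 16, 60) [147.  63.] [593. 392.]
0 (-82, -16, 60) [86. 99.] [655. 386.]
0 (-82, -20, 0) [ 83. 159.] [646. 417.]
6 (82, 24, 27) [378. 369.] [526. 112.]
6 (82, -24, 27) [289. 428.] [613. 103.]
6 (-82, 16, 60) [155.  73.] [592. 381.]
6 (-82, -16, 60) [ 94. 109.] [653. 375.]
6 (-82, -20, 0) [ 90. 168.] [644. 406.]
```

View pics/n6.png

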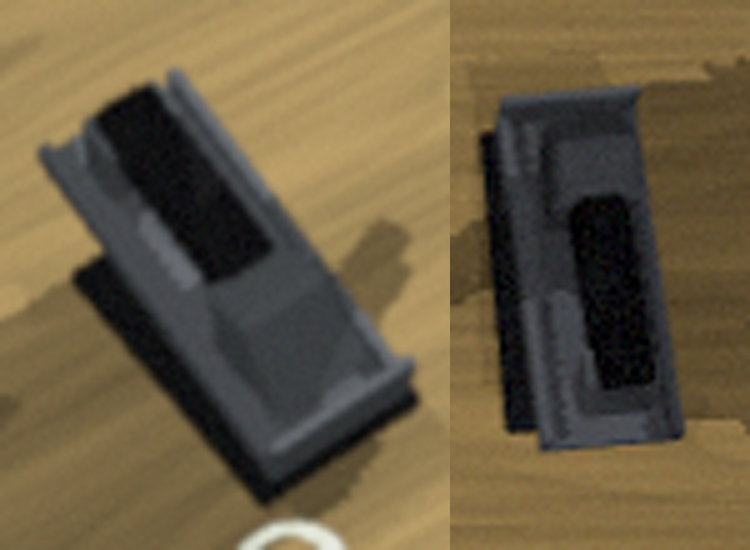

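The scanner lies flat between the lips. In the top view its bar end is at (421–431,297–298), which matches the predicted x ≈ 0 to +6 mm in the tray. The head is by the stop, and the arm is clear at z 0.28 m. Handing in.

```bash
python3 -c "
from bench import manip
print(manip.job_done())"
```

```text
the job is handed in; nothing more can be done
None
```

I scanned the shuttle bin's label and laid the scanner in the grey charging cradle. The job was handed in at about 17.3 s, well under the 48 s limit.

**Scan:** The window faced the middle bin's label (three boat shuttles) squarely, at about 11 cm. It was held for about 2.4 s with no measurable movement beyond 0.1 mm. The path there and back kept the line of sight off the other two labels, by calculation.

**Placing:** The scanner went down tilted 18° with its head at the lower end. While seating, it briefly pressed at about 25 N, and I relieved that before letting go. The last pictures show it flat between the lips, at roughly 0 to +6 mm along the tray. The arm is clear, touching nothing.

**Checks that disagreed or were skipped:**
- The yaw estimates for the scanner on the table differed by about 4°. The grasp aligned it.
- In the hand, camera and arm readings still differed by about 1.3° in yaw and 2–3 mm along the scanner.
- I did not compare the other objects before and after. The arm never went near them.
- I viewed 11 pictures, one over the budget.

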